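# Complete a key-cap tray with the space bar and shut its cover

## Robot

A 6-joint arm with a two-finger parallel gripper is mounted at the origin on the work surface. World frame = base frame: x ahead of the robot, y to its left, z up, the work surface at z = 0. Lengths are in mm, angles in degrees, forces in N, time in s.
With the tool pointing down it reaches from about 275 to 725 mm from the base axis. Payload 5.6 kg.
Tool frame: the origin (TCP) lies at the very end of the fingers, on their centre line; the grasp point (between the pads) lies 19 mm behind it; z points along the fingers, y is the line along which they close (so a half turn about z gives the same grasp; the last joint's range is limited). The gripper opens to 85 mm and grips with 20 to 120 N. Pads are 22 mm wide; open, the fingers measure 114 mm over their backs; the gripper's body (76 mm by 85 mm) begins 54 mm behind the grasp point. The pads swing forward as they close: fully open they stand 13 mm farther back than shut.
Start: joints at [89.645, 14.616, 6.199, 0, -81.583, -16.306], TCP at [157.668, 526.91, 231.283] pointing down, gripper open.
Joint ranges: [-168.99, 168.99], [-69.2, 112.95], [-62.41, 85.93], [-164.36, 98.24], [-168.68, -3.75], [-174.98, 174.98]. Speed limits (degrees/s): [147.25, 147.25, 180, 180, 180, 180].

## Interface

Orientations are given as [roll, pitch, yaw] about the fixed x, y, z axes, in that order (R = Rz(yaw) Ry(pitch) Rx(roll)).
In Python, from bench import bot, optics gives the robot as it stands.
- The arm moves only by the tool servo_tool, never from a script. Its argument "deltas" is text: rows parted by semicolons, each of 7 numbers parted by spaces: the finger opening in m, from 0 to 0.0854, then the shift along the tool's x, y, z in m, then the turn, a rotation vector about the tool's x, y, z in degrees. In form: fingers tx ty tz wx wy wz; .... A call has 1 to 12 rows; each row shifts and turns the commanded pose from where the row before left it, along the tool's axes as they then stand; what a row does not reach is not made up. A row lasts 1/12 s, in which the tool goes at most 41.7 mm and 7.16 degrees, less where a joint would pass 70% of its speed; a pose out of reach is approached as far as the arm can. A call with a gripper value outside its range is refused whole. The fingers move at their own pace and stop on an object; "newtons" is the grip in N (left out, the last holds). Time passes only in rows, so rows that do not move let the fingers close. It gives the time, the measured TCP pose, the force, the opening and the grip force at its end, in the units of the state.
- bot.get_obs(): the state, without advancing time (a new reading comes with each control period).
- optics.grab_frame(name): name is "scene" or "top" or "wrist"; returns (picture, depth): 400x640x3 uint8, blue, green, red; 400x640 float32, mm along the optical axis (not along the pixel's ray), 0 where there is no reading.
- optics.get_calibration(name): a dict with "fx", "fy", "cx", "cy" (pixels), "pose" (4x4, takes a point from camera to world coordinates). Camera axes: x right, y up, looking along -z (the intrinsics and any distortion apply to the point x, -y, -z); pixel columns grow to the right and rows downward; lengths in mm; the calibration is good to about 2 mm. A picture is of the moment at which its call begins: read the wrist's pose just before it. get_calibration takes no time and is no camera call; for the wrist camera it gives the pose at the moment of the call.
- bot.sign_off(): hands the job in; it is judged then, once.
The state is a dict: "t": time; "joints": joint angles; "qd": joint speeds; "effort": joint torques, N m; "tcp_pos": TCP position; "eef_rot": TCP orientation; "ft_force": force on the tool from outside, world axes, zero at the start; "moment": the same for the moment, N m; "width": finger opening in mm; "grasp_force": force on a finger pad.
Only numpy, scipy, OpenCV 4.12 (cv2) and the standard library are available. Lean on these libraries where they do the work, as an engineer would, in place of code of your own. Each camera call takes 0.05 s, during which the arm holds its last target. There are 200 camera calls.

## Task

Take the space bar, the longest key cap, out of the bin of mixed caps and lay it gently, not dropped, right way up, in the empty long recess of the open key tray. Then close the tray's clear hinged cover fully. Leave the other caps in the bin, and do not disturb the loose cap and the cap puller on the table.

Things in the scene. Friction and masses are not known exactly. Their poses are not given: they have to be found in the camera images.
- bar: the space bar: dark plastic key cap 118 mm long (its y axis), 18 mm wide (x), 15 mm tall (z up), straight sides, symmetric end for end, about 25 g. Origin at the centre of its underside. Starts flat and right way up on the floor of the bin
- bin: open light grey plastic bin, 188 mm (its x) by 218 mm (y) outside, 50 mm tall, walls and floor 4 mm thick; fixed. Origin at the centre of its underside; inner floor 4 mm above it. It may stand on the robot's left or right, the tray on the other side
- cap_a: a single-width key cap, 18 x 18 mm, 15 mm tall, dark plastic, lying in the bin; origin at the centre of its underside. Stays in the bin
- cap_b: a single-width key cap, 18 x 18 mm, 15 mm tall, dark plastic, lying in the bin; origin at the centre of its underside. Stays in the bin
- cap_c: a single-width key cap, 18 x 18 mm, 15 mm tall, dark plastic, lying in the bin; origin at the centre of its underside. Stays in the bin
- cap_long: a wide key cap, 52 mm long (its y), 18 mm wide (x), 15 mm tall, dark plastic, lying in the bin; origin at the centre of its underside. Stays in the bin
- tray: white key tray, 106 mm (its x) by 230 mm (y), rim 20 mm tall and 4 mm thick, deck inside it 6 mm above the table; fixed. Origin at the centre of its underside. It holds fixed key caps whose tops stand 17 mm above the table: a row of eleven along the cover's hinge side (x = -45 to -27 mm) and two beyond each end of the long recess (|y| from 67 to 104 mm); the deck beside the recess is bare
- recess (a point): centre of the floor of the tray's empty long recess, 19 mm to +x of the tray's centre and 2 mm above the table. The recess is 124 mm long (its y axis), 24 mm wide (x) and 4 mm deep below the deck. A bar that lies in it stands 11 mm proud of the deck, 3 mm below the rim
- cover (a joint): angle of the tray's cover: 0 = shut on the rim, grows as it opens (1.57 = upright, more = leaning back over towards the robot, up to 2.5). A stiff hinge (about 0.06 N m): it stays where it is left
- cover_hinge (a point): middle of the cover's hinge line, on top of the tray's near (-x) rim, 20 mm above the table. x points to the cover's free edge, y along the hinge, z out of the cover's outer face (up when shut). The cover is a clear plastic panel 106 mm (x) by 230 mm (y), 3 mm thick (z from 0 to 3 mm)
- cover_edge (a point): middle of the cover's free edge, on the outer face, 106 mm from the hinge; a white thumb tab 50 mm wide and 12 mm long sticks out beyond it
- stray_cap: a single-width dark key cap, 18 x 18 x 15 mm, lying on the table between bin and tray; origin at the centre of its underside. Not to be moved
- puller: key-cap puller with a black handle 70 x 14 x 12 mm and a 60 mm wire fork, lying on the table; origin on the underside where handle and fork meet. Not to be moved

How it is judged (in metres and radians):
On the way, in this order (a step that is already met when the one before it is completed fails the run):
1. the space bar is lifted out of the bin (z of bar in the frame of bin above 0.06 m), for 0.1 s.
2. the space bar lies in the recess, let go, while the cover is still open (x of bar in the frame of recess between -0.006 and 0.006 m and y of bar in the frame of recess between -0.006 and 0.006 m and z of bar in the frame of recess between -0.003 and 0.0025 m and angle between bar's own z axis and vertical below 0.06 rad and contact force between bar and the fingers below 0.1 N and value of joint cover above 0.5 rad), for 0.2 s.
At the end, for the whole second after the job is handed in: The space bar lies right way up at rest on the floor of the recess (within 6 mm of its centre along and across, underside within 2.5 mm of the recess floor, tilt under 0.06 rad), the cover is shut (under 0.04 rad), and the four other caps are still inside the bin (x of bar in the frame of recess between -0.006 and 0.006 m and y of bar in the frame of recess between -0.006 and 0.006 m and z of bar in the frame of recess between -0.003 and 0.0025 m and angle between bar's own z axis and vertical below 0.06 rad and linear speed of bar below 0.02 m/s and value of joint cover below 0.04 rad and x of cap_a in the frame of bin between -0.092 and 0.092 m and y of cap_a in the frame of bin between -0.107 and 0.107 m and z of each of cap_a, cap_b, cap_c, cap_long in the frame of bin below 0.045 m and x of cap_b in the frame of bin between -0.092 and 0.092 m and y of cap_b in the frame of bin between -0.107 and 0.107 m and x of cap_c in the frame of bin between -0.092 and 0.092 m and y of cap_c in the frame of bin between -0.107 and 0.107 m and x of cap_long in the frame of bin between -0.092 and 0.092 m and y of cap_long in the frame of bin between -0.107 and 0.107 m); the robot touches nothing.
It fails at once if the space bar is dropped onto the tray (falls faster than 0.5 m/s there, out of the fingers) (horizontal distance between bar and recess below 0.08 m and linear speed of bar above 0.5 m/s and contact force between bar and the fingers below 0.05 N).
It fails at once if the loose cap on the table is moved by more than 30 mm (distance of stray_cap from where it was at the start of the episode above 0.03 m).
It fails at once if the cap puller is moved by more than 30 mm (distance of puller from where it was at the start of the episode above 0.03 m).
It also fails if it takes over 61 s, if anything falls off the work surface, if the arm or the gripper's body presses on something with over 40 N, if the wrist force passes 120 N, or if a joint passes its speed limit or range.

## Working session

There is one attempt and no reset: what is moved stays moved. The work goes in short steps, Python scripts to look and compute and a tool call to move; the robot and the scene stay as the last step left them, time stands still between calls to the robot, and variables do not carry over. Pictures are saved under pics/ and viewed, at most 10 in all, crops included, and the job is handed in when it is done.

Besides the shell and the picture viewer there is one more tool, called after ">>>" by a JSON object that holds its "api" and its "payload", one argument or row to a line. servo_tool: Moves the arm, as the interface text tells. Its arguments: {"type":"object","properties":{"deltas":{"type":"string"},"newtons":{"type":"number"}},"required":["deltas"]}

```bash
mkdir -p pics; python3 - <<'E'
from bench import bot, optics
import cv2,numpy as np
o=bot.get_obs();print({k:np.round(v,2) for k,v in o.items()})
for n in ["top","scene"]:
    im,d=optics.grab_frame(n);cv2.imwrite(f"pics/{n}0.png",im);np.save(f"{n}0.npy",d)
    c=optics.get_calibration(n);print(n,{k:np.round(v,3) for k,v in c.items()})
E
```

```text
{'t': np.float64(0.0), 'joints': array([ 8.964e+01,  1.465e+01,  6.130e+00, -3.000e-02, -8.158e+01,
       -1.631e+01]), 'qd': array([-0.02, -0.06, -0.11, -0.14,  0.03, -0.13]), 'effort': array([-0.000e+00, -3.866e+01,  2.379e+01,  5.370e+00, -1.000e-02,
        0.000e+00]), 'tcp_pos': array([157.52, 526.46, 230.41]), 'eef_rot': array([179.89,  -0.  , -16.67]), 'ft_force': array([-0.1 ,  0.34,  0.12]), 'moment': array([-0.01, -0.02,  0.07]), 'grasp_force': np.float64(0.0), 'width': np.float64(85.41)}
top {'fx': np.float64(514.363), 'fy': np.float64(514.363), 'cx': np.float64(313.107), 'cy': np.float64(196.116), 'pose': array([[ 2.500000e-02,  9.910000e-01, -1.280000e-01,  4.368980e+02],
       [-1.000000e+00,  2.400000e-02, -1.300000e-02, -6.808000e+00],
       [-9.000000e-03,  1.280000e-01,  9.920000e-01,  1.087137e+03],
       [ 0.000000e+00,  0.000000e+00,  0.000000e+00,  1.000000e+00]])}
scene {'fx': np.float64(460.586), 'fy': np.float64(460.586), 'cx': np.float64(322.15), 'cy': np.float64(204.843), 'pose': array([[-8.65000e-01, -4.01000e-01,  3.01000e-01,  8.47312e+02],
       [ 5.01000e-01, -7.07000e-01,  4.98000e-01,  4.36593e+02],
       [ 1.30000e-02,  5.82000e-01,  8.13000e-01,  7.96495e+02],
       [ 0.00000e+00,  0.00000e+00,  0.00000e+00,  1.00000e+00]])}
```

View pics/top0.png

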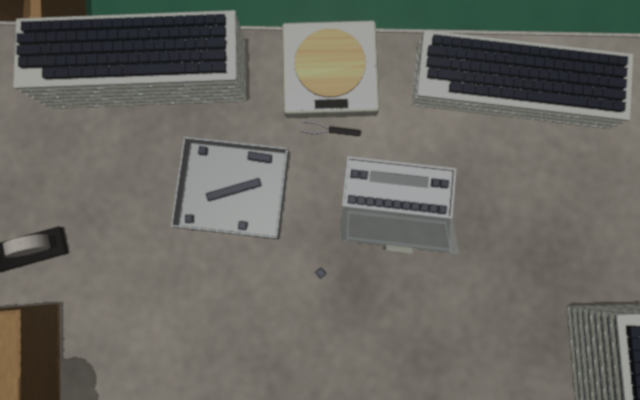

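View pics/scene0.png

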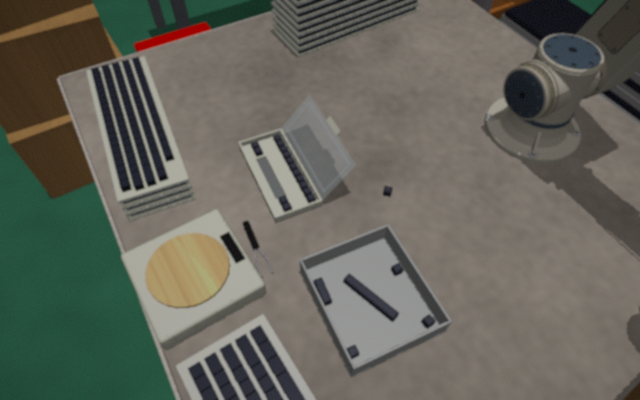

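The top view shows the bin around (232,188), with the bar from about (208,197) to (260,181). The tray is around (400,200) with the recess at (399,179), and its cover leans back with the tab at (400,248). The stray cap is at (320,272) and the puller at (335,130).

```bash
cat > h.py <<'E'
import numpy as np,cv2
from bench import bot,optics
def ray(c,u,v):
    r=np.array([(u-c["cx"])/c["fx"],-(v-c["cy"])/c["fy"],-1.0]);return c["pose"][:3,3],c["pose"][:3,:3]@r
def atz(c,u,v,z):
    o,r=ray(c,u,v);return o+r*(z-o[2])/r[2]
def proj(c,P):
    p=c["pose"][:3,:3].T@(np.asarray(P)-c["pose"][:3,3]);return np.array([c["cx"]+c["fx"]*p[0]/-p[2],c["cy"]-c["fy"]*p[1]/-p[2]])
def rect(c,mask,z):
    "min-area rectangle, world, of the largest dark blobs"
    n,l,s,_=cv2.connectedComponentsWithStats(mask.astype(np.uint8));out=[]
    for i in np.argsort(-s[1:,4])[:6]+1:
        if s[i,4]<12: continue
        v,u=np.nonzero(l==i)
        P=np.array([atz(c,a,b,z)[:2] for a,b in zip(u,v)],np.float32)
        (x,y),(w,h),a=cv2.minAreaRect(P)
        if w>h: a+=90
        out.append((P.mean(0).round(1),np.round([x,y,min(w,h),max(w,h),(a+90)%180-0],1)))
    return out
E
python3 - <<'E'
from h import *
im=cv2.imread("pics/top0.png");d=np.load("top0.npy");c=optics.get_calibration("top")
g=im.max(2)
m=np.zeros(g.shape,bool);m[146:232,186:282]=1
print("bin caps",*rect(c,(g<95)&m,15),sep="\n")
for n,(u,v),z in [("bin",(184,139),50),("bin",(288,149),50),("bin",(279,238),50),("bin",(173,227),50),("tray",(347,158),20),("tray",(455,168),20),("tray",(452,217),20),("tray",(343,208),20),("stray",(320,272),15),("pul",(345,131),10)]:
    print(n,atz(c,u,v,z).round(0),"depth pt z",(lambda o,r:(o+r*d[v,u]).round(0))(*ray(c,u,v)))
hs=cv2.cvtColor(im,cv2.COLOR_BGR2HSV)
crop=im[150:260,330:470];cv2.imwrite("pics/traycrop.png",cv2.resize(crop,None,fx=5,fy=5,interpolation=cv2.INTER_CUBIC))
for u,v in [(400,179),(380,178),(420,181),(400,249),(395,248),(405,250),(400,225),(400,240)]:
    o,r=ray(c,u,v);print((u,v),(o+r*d[v,u]).round(1),im[v,u])
E
```

```text
bin caps
(array([585.3, 175.7], dtype=float32), array([585.4, 175.4,  17.7, 116.7, 107.5]))
(array([656.1, 122.7], dtype=float32), array([656.1, 122.7,  18. ,  51.2,  83.1]))
(array([675.5, 126.4], dtype=float32), array([676.8, 136.1,   7.2, 117.9,  85. ]))
(array([667.6, 244.3], dtype=float32), array([668.5, 244.7,  17.4,  19.3,  91.3]))
(array([655.8, 277.3], dtype=float32), array([648.4, 275.8,   6.4,  56.3,   3.3]))
(array([521.7, 264.6], dtype=float32), array([521.6, 264.5,  14.7,  15.1,  91.4]))
bin [683. 276.  50.] depth pt z [683. 276.  50.]
bin [667.  60.  50.] depth pt z [668.  61.  45.]
bin [484.  73.  50.] depth pt z [486.  77.   1.]
bin [501. 288.  50.] depth pt z [504. 302.   2.]
tray [657. -63.  20.] depth pt z [657. -63.  19.]
tray [ 641. -290.   20.] depth pt z [ 645. -295.    1.]
tray [ 538. -283.   20.] depth pt z [ 538. -283.   20.]
tray [551. -56.  20.] depth pt z [550. -56.  27.]
stray [418. -11.  15.] depth pt z [418. -11.  13.]
pul [718. -58.  10.] depth pt z [717. -58.  14.]
(400, 179) [ 617.9 -177.4    2.2] [113 114 111]
(380, 178) [ 618.2 -134.3    7. ] [115 115 113]
(420, 181) [ 614.6 -220.     2.1] [111 112 110]
(400, 249) [ 466.4 -162.5  100.1] [125 134 133]
(395, 248) [ 468.  -153.   100.1] [124 133 132]
(405, 250) [ 464.7 -171.8  101.3] [125 135 134]
(400, 225) [ 516.  -170.3   49.7] [96 99 96]
(400, 240) [ 484.3 -165.2   82.5] [96 99 97]
```

View pics/traycrop.png

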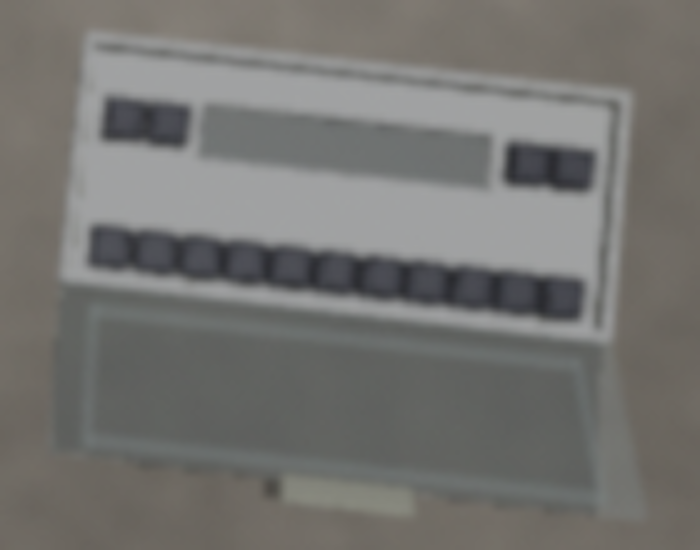

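The crop confirms the recess centre near top pixel (399,179), the tray yaw at about -3.7°, and the cover open at about 2.35 rad. The bar is at about (585,175.5) with yaw 17.5°. I'll move above it now.

>>> {"api": "servo_tool", "payload": {
  "deltas": "0.05 0.0185 0.0077 0 0 0 0; 0.05 0.0277 0.0116 0 0 0 0; 0.05 0.0369 0.0154 0 0 0 0; 0.05 0.0369 0.0154 0 0 0 0; 0.05 0.0369 0.0154 0 0 0 0; 0.05 0.0369 0.0154 0 0 0 0; 0.05 0.0369 0.0154 0 0 0 0; 0.05 0.0369 0.0154 0 0 0 0; 0.05 0.0369 0.0154 0 0 0 0; 0.05 0.0369 0.0154 0 0 0 0; 0.05 0.0369 0.0154 0 0 0 0; 0.05 0.0369 0.0154 0 0 0 0",
  "newtons": 30
}}

```text
t: 1.1
tcp_pos: [506.8, 240.2, 231.0]
eef_rot: [180.0, 0.0, -16.7]
ft_force: [0.6, 2.0, 0.5]
width: 50.1
grasp_force: 0.0
```

>>> {"api": "servo_tool", "payload": {
  "deltas": "0.05 0.0369 0.0154 0 0 0 0; 0.05 0.0277 0.0116 0 0 0 0; 0.05 0.0185 0.0077 0 0 0 0; 0.05 0.012 0.005 0 0 0 0; 0.05 0 0 0.01 0 0 7; 0.05 0 0 0.01 0 0 7; 0.05 0 0 0.01 0 0 7; 0.05 0 0 0.01 0 0 7; 0.05 0 0 0.01 0 0 7; 0.05 0 0 0.01 0 0 7; 0.05 0 0 0.01 0 0 7; 0.05 0 0 0.01 0 0 7"
}}

```text
t: 2.1
tcp_pos: [584.9, 177.1, 150.6]
eef_rot: [180.0, 0.0, -73.0]
ft_force: [0.1, 0.5, 0.3]
width: 50.0
grasp_force: 0.0
```

```bash
python3 - <<'E'
from h import *
c=optics.get_calibration("wrist");im,d=optics.grab_frame("wrist")
o=bot.get_obs();print(o["t"],o["tcp_pos"],o["eef_rot"],o["width"],o["ft_force"],c["pose"].round(2))
cv2.imwrite("pics/w1.png",im)
print(*rect(c,im.max(2)<85,19),sep="\n")
E
```

```text
2.15 [583.74032458 176.81011063 148.2154015 ] [ 1.79750313e+02  1.93410663e-02 -7.34036612e+01] 49.74774328678927 [-0.72983417 -0.31030786 -2.68013084] [[-9.6000e-01  2.8000e-01  8.0000e-02  6.0612e+02]
 [-2.9000e-01 -9.2000e-01 -2.7000e-01  1.0816e+02]
 [ 0.0000e+00 -2.8000e-01  9.6000e-01  2.9298e+02]
 [ 0.0000e+00  0.0000e+00  0.0000e+00  1.0000e+00]]
(array([566.3, 288.9], dtype=float32), array([567.1, 234.3, 396.7, 735. ,  17. ]))
(array([587.3, 173.5], dtype=float32), array([586.3, 176.7,  18.3, 117.4, 107.9]))
(array([424.4,  -6.2], dtype=float32), array([424.6,  -6.2,  19.6,  27.2,  43.6]))
(array([654.6, 124.6], dtype=float32), array([655.7, 124. ,  19.3,  51.3,  82.3]))
(array([756.9,  72.1], dtype=float32), array([763.3,  75.8,  11.3,  53.4,  17. ]))
(array([872.6, 470.9], dtype=float32), array([870.9, 450.2,   9.1, 171.8,  90.2]))
```

View pics/w1.png

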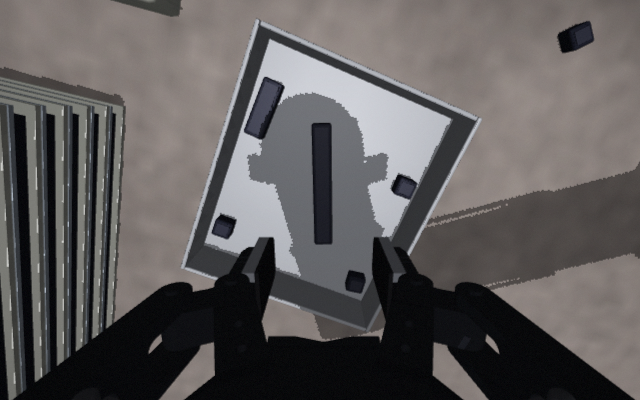

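The wrist view shows the bar upright at about (322,183), with its ends at rows 124 and 243, centred between the fingers and clear of the other caps. I'll descend to tip height 11 mm and grip.

>>> {"api": "servo_tool", "payload": {
  "deltas": "0.05 0 -0.001 0.008 0 0 -0.7; 0.05 0 0 0.018 0 0 0; 0.05 0 0 0.02 0 0 0; 0.05 0 0 0.02 0 0 0; 0.05 0 0 0.02 0 0 0; 0.05 0 0 0.018 0 0 0; 0.05 0 0 0.014 0 0 0; 0.05 0 0 0.01 0 0 0; 0.05 0 0 0.006 0 0 0; 0.05 0 0 0.0035 0 0 0; 0.05 0 0 0.001 0 0 0; 0.05 0 0 0 0 0 0"
}}

```text
t: 3.15
tcp_pos: [586.8, 177.1, 13.3]
eef_rot: [-179.9, 0.0, -71.9]
ft_force: [0.0, -0.2, 0.9]
width: 50.5
grasp_force: 0.0
```

>>> {"api": "servo_tool", "payload": {
  "deltas": "0.01 0 0 0 0 0 0; 0.01 0 0 0 0 0 0; 0.01 0 0 0 0 0 0; 0.01 0 0 0 0 0 0; 0.01 0 0 0 0 0 0; 0.01 0 0 0 0 0 0",
  "newtons": 30
}}

```text
t: 3.65
tcp_pos: [587.0, 177.1, 13.6]
eef_rot: [-179.9, 0.0, -71.9]
ft_force: [-0.3, 0.2, 5.2]
width: 16.7
grasp_force: 30.3
```

>>> {"api": "servo_tool", "payload": {
  "deltas": "0.01 0 0 -0.004 0 0 0; 0.01 0 0 -0.01 0 0 0; 0.01 0 0 -0.016 0 0 0; 0.01 0 0 -0.02 0 0 0; 0.01 0 0 -0.02 0 0 0; 0.01 0 0 -0.02 0 0 0; 0.01 0 0 -0.016 0 0 0; 0.01 0 0 -0.01 0 0 0; 0.01 0 0 -0.004 0 0 5.5; 0.01 0 0 0 0 0 5.5; 0.01 0 0 0 0 0 5.5; 0.01 0 0 0 0 0 5.3"
}}

```text
t: 4.65
tcp_pos: [586.0, 176.7, 132.7]
eef_rot: [179.9, -0.0, -94.0]
ft_force: [0.7, -0.7, -0.5]
width: 16.3
grasp_force: 29.7
```

>>> {"api": "servo_tool", "payload": {
  "deltas": "0.01 0.01 -0.0015 0 0 0 0; 0.01 0.02 -0.003 0 0 0 0; 0.01 0.03 -0.0045 0 0 0 0; 0.01 0.036 -0.0053 0 0 0 0; 0.01 0.036 -0.0053 0 0 0 0; 0.01 0.036 -0.0053 0 0 0 0; 0.01 0.036 -0.0053 0 0 0 0; 0.01 0.036 -0.0053 0 0 0 0; 0.01 0.036 -0.0053 0 0 0 0; 0.01 0.034 -0.005 0 0 0 0; 0.01 0.025 -0.004 0 0 0 0; 0.01 0.014 -0.002 0 0 0 0"
}}

```text
t: 5.65
tcp_pos: [614.4, -178.4, 132.4]
eef_rot: [179.9, -0.0, -93.8]
ft_force: [1.0, 0.7, -0.0]
width: 16.9
grasp_force: 29.7
```

>>> {"api": "servo_tool", "payload": {
  "deltas": "0.01 0 0 0.01 0 0 0; 0.01 0 0 0.01 0 0 0; 0.01 0 0 0.01 0 0 0; 0.01 0 0 0.01 0 0 0; 0.01 0 0 0 0 0 0; 0.01 0 0 0 0 0 0; 0.01 0 0 0 0 0 0"
}}

```text
t: 6.23
tcp_pos: [615.5, -174.3, 93.1]
eef_rot: [-180.0, -0.0, -93.7]
ft_force: [-0.7, -0.3, -0.9]
width: 16.9
grasp_force: 29.7
```

```bash
python3 - <<'E'
from h import *
c=optics.get_calibration("wrist");im,d=optics.grab_frame("wrist")
o=bot.get_obs();print(o["t"],o["tcp_pos"],o["eef_rot"],o["width"])
cv2.imwrite("pics/w2.png",im);np.save("w2.npy",d);np.save("w2p.npy",c["pose"])
E
```

```text
6.2833 [ 615.73246578 -174.42070681   93.4723175 ] [-1.79933417e+02 -1.66980435e-02 -9.37039021e+01] 16.79666936664864
```

View pics/w2.png

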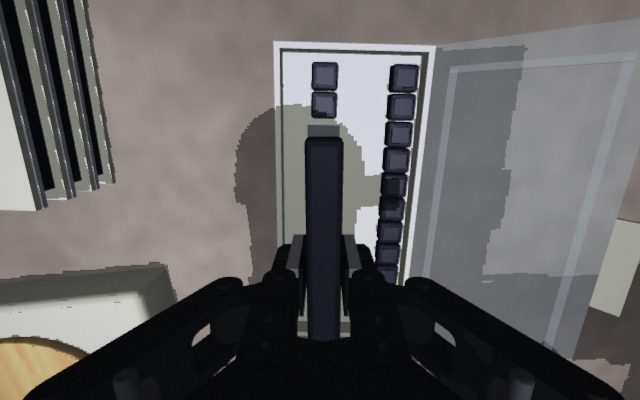

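The bar is held level over the recess, with its far end at about row 138. The recess end shows at about (308–340, 125). I'll take one zoomed crop for the alignment.

```bash
python3 - <<'E'
import cv2,numpy as np
im=cv2.imread("pics/w2.png")[35:165,265:445]
cv2.imwrite("pics/w2c.png",cv2.resize(im,None,fx=4,fy=4,interpolation=cv2.INTER_CUBIC))
E
```

```text
(no output)
```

View pics/w2c.png

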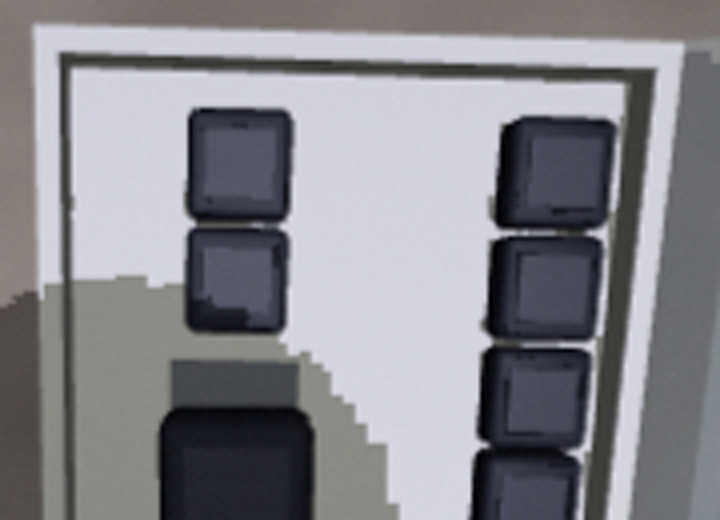

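```bash
python3 - <<'E'
from h import *
c=optics.get_calibration("wrist");c["pose"]=np.load("w2p.npy");d=np.load("w2.npy")
P=lambda x,y,z:atz(c,265+x/4,35+y/4,z)
a,b=P(35,25,20),P(684,44,20);r1=P(608,520,20);l1=P(45,520,20)
print("tray end",a,b,"len",np.hypot(*(a-b)[:2]),"yaw",np.degrees(np.arctan2((a-b)[1],(a-b)[0])),[np.degrees(np.arctan2(-(q-p)[0],(q-p)[1])) for p,q in((a,l1),(b,r1))])
p,q=P(171,360,6),P(299,364,6);print("recess end",p,q,np.hypot(*(p-q)[:2]),(p+q)/2)
o,r=ray(c,265+237/4,35+440/4);print("bar top z",(o+r*d[int(35+440/4),int(265+237/4)]))
for z in (97,99,101):
    p=P(160,430,z);q=P(314,430,z);e=P(237,407,z);print(z,p,q,np.hypot(*(p-q)[:2]),"end",e)
yw=np.radians(-3.7);X=np.array([np.cos(yw),np.sin(yw)]);Y=np.array([-X[1],X[0]])
print("recess ctr from tray end",(a+b)[:2]/2+115*Y+19*X,"from recess end",(P(171,360,6)+P(299,364,6))[:2]/2+62*Y,"X",X,"Y",Y)
print("bar ctr est",((P(160,430,99)+P(314,430,99))[:2]/2-P(237,407,99)[:2])@X*X+P(237,407,99)[:2]+59*Y)
print("cam z",c["pose"][:3,3])
E
```

```text
tray end [ 640.69521243 -289.80775623   20.        ] [ 535.50288852 -280.20584494   20.        ] len 105.62964408995514 yaw -5.215481747198905 [np.float64(-5.0615027519470015), np.float64(-7.710721217436035)]
recess end [ 623.60351764 -234.89235003    6.        ] [ 599.88326475 -232.63671117    6.        ] 23.827259684824238 [ 611.7433912 -233.7645306    6.       ]
bar top z [ 611.84039006 -230.15383036   98.60558218]
97 [ 620.54183871 -231.661219     97.        ] [ 603.01158313 -230.53207344   97.        ] 17.566582773944862 end [ 611.61247942 -233.67549279   97.        ]
99 [ 620.40662144 -231.86973399   99.        ] [ 603.12941329 -230.75688754   99.        ] 17.313010970906106 end [ 611.60615652 -233.85493195   99.        ]
101 [ 620.27140418 -232.07824899  101.        ] [ 603.24724344 -230.98170164  101.        ] 17.059439167867463 end [ 611.59983363 -234.03437112  101.        ]
recess ctr from tray end [ 614.48066267 -171.47261834] from recess end [ 615.74439431 -171.89376226] X [ 0.99791562 -0.06453231] Y [0.06453231 0.99791562]
bar ctr est [ 615.41107469 -174.97774958]
cam z [ 611.17445124 -246.10642122  235.55312431]
```

>>> {"api": "servo_tool", "payload": {
  "deltas": "0.01 -0.001 0 0.006 0 0 0.8; 0.01 0 0 0.009 0 0 0; 0.01 0 0 0.01 0 0 0; 0.01 0 0 0.01 0 0 0; 0.01 0 0 0.009 0 0 0; 0.01 0 0 0.008 0 0 0; 0.01 0 0 0.006 0 0 0; 0.01 0 0 0 0 0 0; 0.01 0 0 0 0 0 0; 0.01 0 0 0 0 0 0"
}}

```text
t: 7.12
tcp_pos: [615.7, -173.9, 35.2]
eef_rot: [-180.0, -0.0, -94.6]
ft_force: [0.4, 0.3, -0.4]
width: 16.6
grasp_force: 29.7
```

```bash
python3 - <<'E'
from h import *
c=optics.get_calibration("wrist");im,d=optics.grab_frame("wrist")
o=bot.get_obs();print(o["t"],o["tcp_pos"],o["eef_rot"],o["width"])
cv2.imwrite("pics/w3.png",im);np.save("w3.npy",d);np.save("w3p.npy",c["pose"])
print([proj(c,[x,y,z]).round() for x,y,z in [(612,-234,6),(613,-234,41)]])
cv2.imwrite("pics/w3c.png",cv2.resize(im[20:200,235:435],None,fx=3.2,fy=3.2,interpolation=cv2.INTER_CUBIC))
E
```

```text
7.1667 [ 615.80174532 -173.94766107   35.44091755] [-1.79925782e+02 -1.04212686e-02 -9.45569799e+01] 16.70039341271447
[array([322., 130.]), array([319., 136.])]
```

View pics/w3c.png

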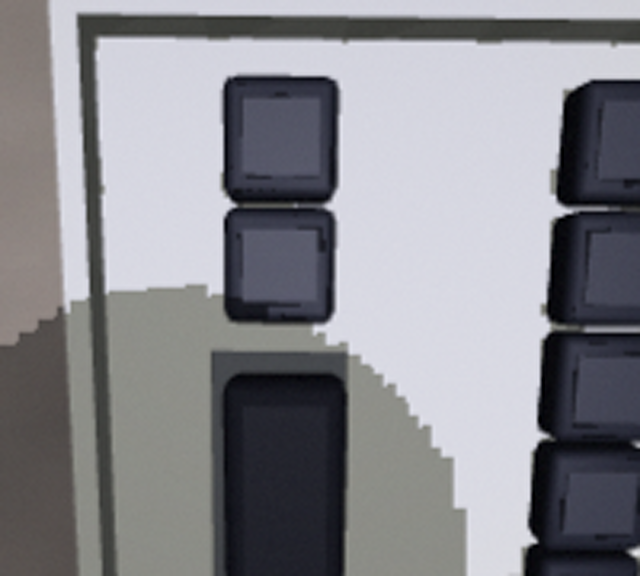

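```bash
python3 - <<'E'
from h import *
c=optics.get_calibration("wrist");c["pose"]=np.load("w3p.npy");d=np.load("w3.npy")
P=lambda x,y,z:atz(c,235+(x+.5)/3.2-.5,20+(y+.5)/3.2-.5,z)
A=lambda p,q:np.degrees(np.arctan2((p-q)[1],(p-q)[0]))
p,q=P(211,351,6),P(348,352,6);print("recess",p,q,(p+q)/2,np.hypot(*(p-q)[:2]),A(p,q))
l0,l1=P(211,351,6),P(215,576,6);print("left edge yaw",A(l1,l0)-90)
a,b=P(80,14,20),P(640,18,20);print("rim end yaw",A(a,b))
u,v=int(235+290/3.2),int(20+450/3.2);o,r=ray(c,u,v);print("top z",o+r*d[v,u])
for z in (26,34,41):
    p,q=P(224,400,z),P(347,400,z);print(z,p,q,np.hypot(*(p-q)[:2]),A(p,q),"end",P(286,373,z))
print("bar left yaw",A(P(225,575,41),P(224,400,41))-90)
E
```

```text
recess [ 623.91577769 -235.417318      6.        ] [ 600.08432314 -233.34834271    6.        ] [ 612.00005042 -234.38283036    6.        ] 23.92109705622199 -4.961806377803577
left edge yaw -4.730038091055903
rim end yaw -4.93686479280598
top z [ 611.35771793 -223.13265169   41.96615726]
26 [ 621.04467292 -228.99194834   26.        ] [ 601.86419347 -227.46570793   26.        ] 19.241107073485267 -4.549587300674117 end [ 611.04839942 -232.36771157   26.        ]
34 [ 620.47267539 -229.87358406   34.        ] [ 602.30367487 -228.42782966   34.        ] 18.226430964676037 -4.549587300674208 end [ 611.00355347 -233.07132706   34.        ]
41 [ 619.97217755 -230.64501532   41.        ] [ 602.68822109 -229.26968617   41.        ] 17.338589369467886 -4.54958730067414 end [ 610.96431326 -233.68699062   41.        ]
bar left yaw -5.22371367054609
```

>>> {"api": "servo_tool", "payload": {
  "deltas": "0.01 -0.0015 -0.001 0.002 0 0 0.3; 0.01 0 0 0.002 0 0 0; 0.01 0 0 0.003 0 0 0; 0.01 0 0 0.003 0 0 0; 0.01 0 0 0.003 0 0 0; 0.01 0 0 0.003 0 0 0; 0.01 0 0 0.002 0 0 0; 0.01 0 0 0.002 0 0 0; 0.01 0 0 0.001 0 0 0; 0.01 0 0 0.001 0 0 0; 0.01 0 0 0 0 0 0; 0.01 0 0 0 0 0 0"
}}

```text
t: 8.17
tcp_pos: [616.5, -172.4, 12.8]
eef_rot: [-180.0, -0.0, -94.9]
ft_force: [0.9, -0.1, 0.3]
width: 16.8
grasp_force: 29.7
```

>>> {"api": "servo_tool", "payload": {
  "deltas": "0.01 0 0 0.0005 0 0 0; 0.01 0 0 0 0 0 0; 0.01 0 0 0 0 0 0; 0.01 0 0 0 0 0 0"
}}

```text
t: 8.5
tcp_pos: [616.4, -172.4, 12.3]
eef_rot: [-180.0, 0.0, -94.9]
ft_force: [-0.5, 0.2, -0.3]
width: 16.9
grasp_force: 29.7
```

>>> {"api": "servo_tool", "payload": {
  "deltas": "0.01 0 0 0.0005 0 0 0; 0.01 0 0 0 0 0 0; 0.01 0 0 0 0 0 0"
}}

```text
t: 8.75
tcp_pos: [616.4, -172.4, 11.7]
eef_rot: [180.0, 0.0, -94.9]
ft_force: [0.2, -0.6, -0.6]
width: 17.1
grasp_force: 29.7
```

>>> {"api": "servo_tool", "payload": {
  "deltas": "0.01 0 0 0.0005 0 0 0; 0.01 0 0 0 0 0 0; 0.01 0 0 0 0 0 0"
}}

```text
t: 9.0
tcp_pos: [616.4, -172.4, 11.7]
eef_rot: [-180.0, -0.0, -94.9]
ft_force: [-1.6, 0.4, 3.2]
width: 17.0
grasp_force: 30.1
```

The bar touched at z≈11.7 mm, which is where the recess floor should be. I'll open slightly and retreat.

>>> {"api": "servo_tool", "payload": {
  "deltas": "0.02 0 0 0 0 0 0; 0.022 0 0 0 0 0 0; 0.024 0 0 0 0 0 0; 0.026 0 0 0 0 0 0; 0.026 0 0 0 0 0 0; 0.026 0 0 0 0 0 0; 0.026 0 0 -0.002 0 0 0; 0.026 0 0 -0.004 0 0 0; 0.026 0 0 -0.008 0 0 0; 0.026 0 0 -0.014 0 0 0; 0.026 0 0 -0.02 0 0 0; 0.026 0 0 -0.02 0 0 0"
}}

```text
t: 10.0
tcp_pos: [616.2, -172.4, 80.5]
eef_rot: [180.0, -0.0, -94.9]
ft_force: [0.7, -0.2, -0.2]
width: 26.5
grasp_force: 0.0
```

>>> {"api": "servo_tool", "payload": {
  "deltas": "0.026 0 0 -0.02 0 0 0; 0.026 0 0 -0.02 0 0 0; 0.026 0 0 -0.02 0 0 0; 0.02 0 0 -0.02 0 0 0; 0.01 0 0 -0.01 0 0 0; 0 0 0 0 0 0 0; 0 0 0 0 0 0 0; 0 0 0 0 0 0 0"
}}

```text
t: 10.67
tcp_pos: [615.7, -172.1, 167.9]
eef_rot: [179.9, 0.0, -94.9]
ft_force: [0.6, -0.0, -0.6]
width: 0.0
grasp_force: 0.0
```

```bash
python3 - <<'E'
from h import *
c=optics.get_calibration("wrist");im,d=optics.grab_frame("wrist")
o=bot.get_obs();print(o["t"],o["tcp_pos"],o["eef_rot"],o["width"])
cv2.imwrite("pics/w4.png",im)
for u,v in [tuple(proj(c,p).astype(int)) for p in [(613,-215,17),(615,-190,17),(616,-172,17)]]:
    oo,r=ray(c,u,v);print((u,v),oo+r*d[v,u])
E
```

```text
10.7167 [ 615.61178969 -172.13598493  167.66360468] [ 1.79838544e+02  2.37257430e-02 -9.48649027e+01] -0.3489732315748553
(np.int64(322), np.int64(139)) [ 613.29988922 -215.51263509   17.77745503]
(np.int64(322), np.int64(165)) [ 615.4883059  -190.21755228   17.02392937]
(np.int64(323), np.int64(182)) [ 615.95562781 -173.18773864   17.97391641]
```

View pics/w4.png

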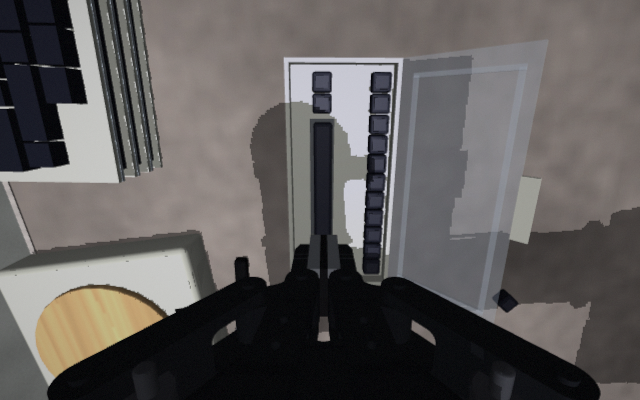

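The wrist view shows the bar seated in the recess, from (322,120) downwards, with depth giving its top at about 17–18 mm. The cover is at right with its tab near (527,208). I'll go behind the cover with closed fingers.

>>> {"api": "servo_tool", "payload": {
  "deltas": "0 0 0.01 0 0 0 0; 0 0 0.015 0 0 0 0; 0 0 0.018 0 0 0 0; 0 0 0.018 0 0 0 0; 0 0 0.018 0 0 0 0; 0 0 0.018 0 0 0 0; 0 0 0.018 0 0 0 0; 0 0 0.018 0 0 0 0; 0 0 0.018 0 0 0 0; 0 0 0.018 0 0 0 0; 0 0 0.015 0 0 0 0; 0 0 0.01 0 0 0 0"
}}

```text
t: 11.72
tcp_pos: [421.1, -155.8, 168.4]
eef_rot: [179.9, 0.0, -94.9]
ft_force: [0.2, -0.1, 0.5]
width: -0.0
grasp_force: 0.0
```

>>> {"api": "servo_tool", "payload": {
  "deltas": "0 0 0 0.006 0 0 0; 0 0 0 0.01 0 0 0; 0 0 0 0.012 0 0 0; 0 0 0 0.012 0 0 0; 0 0 0 0.012 0 0 0; 0 0 0 0.012 0 0 0; 0 0 0 0.01 0 0 0; 0 0 0 0.006 0 0 0; 0 0 0 0.003 0 0 0; 0 0 0 0 0 0 0; 0 0 0 0 0 0 0"
}}

```text
t: 12.63
tcp_pos: [423.4, -156.0, 86.4]
eef_rot: [-180.0, -0.0, -94.8]
ft_force: [0.1, 1.3, 0.6]
width: -0.3
grasp_force: 0.0
```

>>> {"api": "servo_tool", "payload": {
  "deltas": "0 0 -0.006 0 0 0 0; 0 0 -0.008 0 0 0 0; 0 0 -0.008 0 0 0 0; 0 0 -0.008 0 0 0 0; 0 0 -0.008 0 0 0 0; 0 0 -0.008 0 0 0 0; 0 0 -0.008 0 0 0 0; 0 0 -0.008 0 0 0 0; 0 0 -0.008 0 0 0 0; 0 0 -0.008 0 0 0 0; 0 0 -0.008 0 0 0 0; 0 0 -0.008 0 0 0 0"
}}

```text
t: 13.63
tcp_pos: [528.1, -165.7, 98.6]
eef_rot: [-178.4, -0.3, -94.6]
ft_force: [-2.7, 7.4, 47.1]
width: 0.4
grasp_force: 25.5
```

```bash
python3 - <<'E'
from h import *
c=optics.get_calibration("scene");im,d=optics.grab_frame("scene")
o=bot.get_obs();print(o["t"],o["tcp_pos"],o["ft_force"])
cv2.imwrite("pics/s1.png",im[40:260,200:520].repeat(2,0).repeat(2,1))
E
```

```text
13.6833 [ 529.57654436 -165.89436162   98.45404327] [-3.03820599e-02  5.96948739e+00  4.72812006e+01]
```

View pics/s1.png

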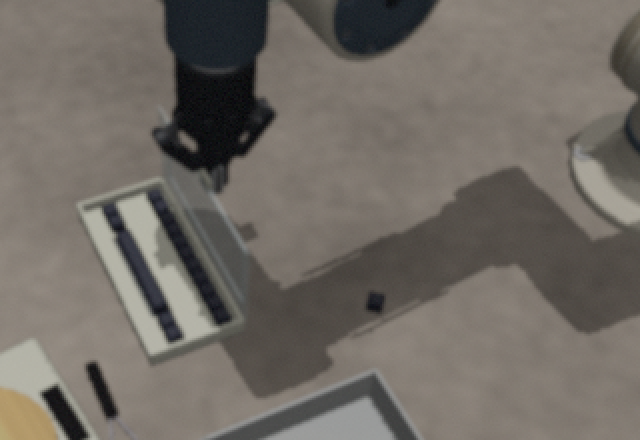

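The tab has come up against the finger linkage, with 47 N upwards. I'll relieve it by going up.

>>> {"api": "servo_tool", "payload": {
  "deltas": "0 0 0 -0.012 0 0 0; 0 0 0 -0.008 0 0 0; 0 0 0 -0.008 0 0 0; 0 0 0 -0.005 0 0 0; 0 0 0 0 0 0 0; 0 0 0 0 0 0 0"
}}

```text
t: 14.18
tcp_pos: [516.5, -163.9, 118.6]
eef_rot: [179.9, 0.0, -94.9]
ft_force: [-0.2, -0.5, 0.0]
width: 0.0
grasp_force: 0.0
```

>>> {"api": "servo_tool", "payload": {
  "deltas": "0 0 -0.004 0 0 0 0; 0 0 -0.004 0 0 0 0; 0 0 -0.004 0 0 0 0; 0 0 -0.004 0 0 0 0; 0 0 -0.004 0 0 0 0; 0 0 -0.004 0 0 0 0; 0 0 0 0 0 0 0"
}}

```text
t: 14.77
tcp_pos: [541.4, -166.0, 119.0]
eef_rot: [180.0, -0.0, -94.9]
ft_force: [0.4, -0.4, -0.7]
width: -0.3
grasp_force: 0.0
```

```bash
cat > cov.py <<'E'
from h import *
# cover angle from scene depth: points in tray frame over tray footprint span, above rim
def cover():
    c=optics.get_calibration("scene");im,d=optics.grab_frame("scene")
    v,u=np.mgrid[0:400,0:640];r=np.stack([(u-c["cx"])/c["fx"],-(v-c["cy"])/c["fy"],-np.ones(u.shape)],-1)
    W=(r@c["pose"][:3,:3].T)*d[...,None]+c["pose"][:3,3]
    yw=np.radians(-4.8);X=np.array([np.cos(yw),np.sin(yw)]);Y=np.array([-X[1],X[0]])
    q=W[...,:2]-np.array([616.2,-172.5]);s=q@X+19+53;t=q@Y;z=W[...,2]-20
    m=(d>0)&(z>4)&(np.hypot(s,z)<125)&(abs(t)<110)&(abs(t)>50)
    th=np.arctan2(z[m],s[m]);h,e=np.histogram(th,np.arange(0,3.2,.1));print([(round(float(a),1),int(n)) for a,n in zip(e,h) if n])
    print("max z",np.percentile(z[m],98) if m.any() else None)
o=bot.get_obs();print(o["t"],o["tcp_pos"].round(1),o["ft_force"].round(1));cover()
E
python3 cov.py
```

```text
14.7667 [ 541.4 -166.   119. ] [ 0.4 -0.4 -0.7]
[(1.4, 324), (1.5, 79), (1.6, 11), (1.7, 2), (1.8, 2), (1.9, 2)]
max z 107.17806208919815
```

>>> {"api": "servo_tool", "payload": {
  "deltas": "0 0 -0.0073 0.002 0 0 0; 0 0 -0.0073 0.002 0 0 0; 0 0 -0.0073 0.002 0 0 0; 0 0 -0.0076 0.004 0 0 0; 0 0 -0.0076 0.004 0 0 0; 0 0 -0.0077 0.004 0 0 0; 0 0 -0.0063 0.0058 0 0 0; 0 0 -0.0063 0.0058 0 0 0; 0 0 -0.0064 0.0059 0 0 0; 0 0 0 0 0 0 0"
}}

```text
t: 15.65
tcp_pos: [604.4, -171.2, 81.6]
eef_rot: [179.9, 0.0, -94.9]
ft_force: [0.4, 0.7, -0.4]
width: -0.1
grasp_force: 0.0
```

```bash
python3 cov.py
```

```text
15.65 [ 604.4 -171.2   81.6] [ 0.4  0.7 -0.4]
[(0.0, 2), (0.7, 469), (0.8, 174), (0.9, 56), (1.0, 26), (1.1, 19), (1.2, 20), (1.3, 6), (1.4, 8), (1.5, 9), (1.6, 2), (1.7, 2), (1.8, 2), (1.9, 1), (2.0, 2), (2.1, 1)]
max z 71.86009666068877
```

>>> {"api": "servo_tool", "payload": {
  "deltas": "0 0 -0.0046 0.0072 0 0 0; 0 0 -0.0046 0.0073 0 0 0; 0 0 -0.0047 0.0073 0 0 0; 0 0 -0.0024 0.007 0 0 0; 0 0 -0.0024 0.007 0 0 0; 0 0 -0.0023 0.007 0 0 0; 0 0 -0.0022 0.006 0 0 0; 0 0 0 0.004 0 0 0; 0 0 0 0.002 0 0 0; 0 0 0 0.001 0 0 0; 0 0 0 0 0 0 0; 0 0 0 0 0 0 0"
}}

```text
t: 16.7
tcp_pos: [627.4, -173.3, 28.3]
eef_rot: [-180.0, -0.0, -94.9]
ft_force: [0.5, -0.2, 0.3]
width: 0.5
grasp_force: 0.0
```

>>> {"api": "servo_tool", "payload": {
  "deltas": "0 0 0 0.002 0 0 0; 0 0 0 0.0015 0 0 0; 0 0 0 0.001 0 0 0; 0 0 0 0 0 0 0; 0 0 0 0 0 0 0"
}}

```text
t: 17.12
tcp_pos: [627.2, -173.3, 23.4]
eef_rot: [180.0, 0.0, -94.9]
ft_force: [-0.3, 0.2, -0.9]
width: 0.3
grasp_force: 0.0
```

>>> {"api": "servo_tool", "payload": {
  "deltas": "0 0 0 0.001 0 0 0; 0 0 0 0 0 0 0; 0 0 0 0 0 0 0"
}}

```text
t: 17.37
tcp_pos: [627.4, -173.4, 23.1]
eef_rot: [-180.0, -0.0, -94.9]
ft_force: [-2.1, 0.7, 3.8]
width: 0.1
grasp_force: 2.3
```

>>> {"api": "servo_tool", "payload": {
  "deltas": "0 0 0 0.001 0 0 0; 0 0 0 0 0 0 0; 0 0 0 0 0 0 0"
}}

```text
t: 17.62
tcp_pos: [627.4, -173.4, 22.9]
eef_rot: [-180.0, -0.0, -94.8]
ft_force: [-4.1, 1.2, 10.1]
width: 0.0
grasp_force: 4.8
```

The cover is firmly on its stop: 10 N at z≈23 mm. I'll retreat and check.

>>> {"api": "servo_tool", "payload": {
  "deltas": "0 0 0 -0.003 0 0 0; 0 0 0 -0.008 0 0 0; 0 0 0 -0.015 0 0 0; 0 0 0 -0.02 0 0 0; 0 0 0 -0.02 0 0 0; 0 0 0 -0.02 0 0 0; 0 0 0 -0.02 0 0 0; 0 0 0 -0.02 0 0 0; 0 0 0 -0.01 0 0 0; 0 0 0 0 0 0 0; 0 0 0 0 0 0 0"
}}

```text
t: 18.53
tcp_pos: [627.4, -173.2, 157.2]
eef_rot: [-180.0, 0.0, -94.9]
ft_force: [-0.0, 0.1, -0.8]
width: 0.2
grasp_force: 0.0
```

```bash
python3 cov.py; python3 - <<'E'
from h import *
im,d=optics.grab_frame("wrist");cv2.imwrite("pics/w5.png",im)
E
```

```text
18.5333 [ 627.4 -173.2  157.2] [-0.   0.1 -0.8]
[(0.0, 491), (0.1, 235), (0.2, 68), (0.3, 25), (0.4, 33), (0.5, 38), (0.6, 22), (0.7, 18), (0.8, 5), (0.9, 5), (1.0, 5), (1.1, 4), (1.2, 3), (1.3, 2), (1.4, 2), (1.5, 4), (1.6, 4), (1.7, 1), (1.8, 1)]
max z 8.302038155882633
```

View pics/w5.png

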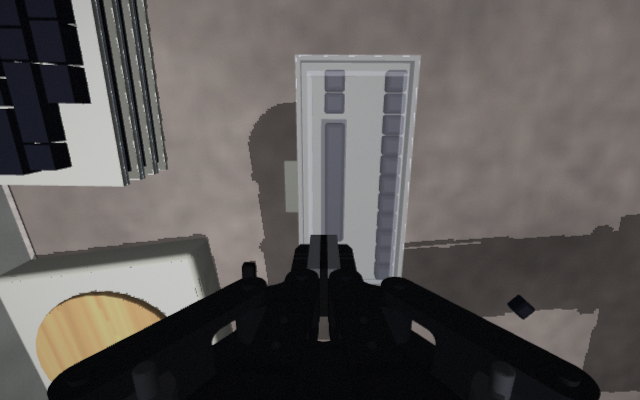

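The picture shows the cover lying flat over the tray (295–420, 55–280), with the bar in its recess under it at about (334,180). I'll do one depth check of the tilt before handing in.

```bash
python3 - <<'E'
from h import *
c=optics.get_calibration("wrist");im,d=optics.grab_frame("wrist")
z={}
for n,u0,u1 in(("edge",304,320),("mid",350,378),("hinge",408,414)):
    k=[]
    for v in range(80,140):
        for u in range(u0,u1):
            if d[v,u]>0:
                o,r=ray(c,u,v);p=o+r*d[v,u];k.append(p)
    k=np.array(k);print(n,np.median(k,0).round(1));z[n]=np.median(k,0)
t=np.arctan2(z["edge"][2]-z["hinge"][2],z["edge"][0]-z["hinge"][0]);print("tilt",t)
if abs(t)<.035 and z["edge"][2]<27: print(bot.sign_off())
E
```

```text
edge [ 630.8 -244.4   23.3]
mid [ 585.3 -240.6   22.9]
hinge [ 544.1 -237.    23. ]
tilt 0.003983437991370257
the job is handed in; nothing more can be done
None
```

The job is handed in, with no verdict returned: the space bar lies in the recess right way up, the cover is shut (measured tilt about 0.004 rad), and the other caps, stray cap and puller were not touched, though a push on the cover briefly jammed at 47 N before I backed off.

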